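# Load the round blank into its die and swing the hold-down arm over it

## Task

Slide the round metal blank across the die bed into the round pocket that fits it, so that it lies fully down and flush - push it, do not lift it off the bed. Then swing that die's hold-down arm over the blank until it meets its stop. Leave the square die's arm and the other things on the table as they are.

Things in the scene. Friction and masses are not known exactly. Their poses are not given: they have to be found in the camera images.
- disc: The blank: plain aluminium disc, 90 mm diameter, 8 mm thick, about 0.14 kg, too wide to grasp across, lying flat on the feed deck at the start. Origin: centre of its underside; z is its axis.
- bed: Fixed, long low die bed. Flat dark steel feed deck (150 mm along x, 148 along y, top 24 mm above the table) between two dark steel die blocks, level with it, no step, so the blank slides across. Origin: on the table under the feed deck's centre; y runs from die to die, -x is the side nearer the robot. A grey base plate 8 mm thick, 240 x 430 mm, sticks out beneath.
- round_die_pocket (a point): Centre of the mouth of the round pocket, on its die block's top (24 mm above the table). Pocket 93.5 mm in diameter, 8 mm deep, flat floor, 2 mm bevel at the mouth: the blank drops in flush. Block 150 mm (x) by 132 mm (y), its centre 140 mm from the bed's centre along the bed's y, at either end. Axes are the bed's.
- square_die_pocket (a point): Centre of the mouth of the square pocket (93.5 x 93.5 mm, 8 mm deep) of the other die block, at the other end of the bed: not for the round blank.
- round_die_pivot (a point): Vertical pivot of the round die's hold-down arm, at deck height, 100 mm from the pocket's centre towards the bed's +x (the side away from the robot).
- round_arm (a joint): Angle of the round die's hold-down arm (rad): 0 = shut at its stop, pointing from the pivot along the bed's -x over the pocket's middle; it opens towards the bed's +y (1.57: along +y), at most 1.8. Stays where left; about 1 N at the knob moves it. Aluminium bar, 24 mm wide, 7 thick, 118 long, underside 4 mm above the deck: it clears a blank fully down and strikes one that is not.
- round_arm_knob (a point): Middle of the upright black knob at the end of the round die's arm, 115 mm from the pivot: a plain post of 22 mm diameter standing from the bar's top (35 mm above the table) to 78 mm above the table; this point is 58 mm above the table.
- square_arm_knob (a point): The same knob on the square die's arm, which also stands open and is to be left there.
- square_blank: Bystander: square aluminium blank 90 x 90 x 8 mm lying on the table behind the bed. Origin: centre of underside.
- tape: Bystander: cardboard ring (tape core), 100 mm outside, 48 mm high, behind the bed. Origin: centre of underside.
- can: Bystander: spray can, 64 mm diameter, 150 mm high, standing to the right. Origin: centre of underside.
- hammer: Bystander: hammer lying at the left. Origin: underside, in its handle's line.
- screwdriver: Bystander: screwdriver lying at the right, near the robot. Origin: underside.
- marker: Bystander: yellow marker pen, 130 mm long, lying at the left, near the robot. Origin: underside.

How it is judged:
By the outcome, as a careful person would: the job done as asked, in the order asked, and still so for the second after the job is handed in, with the robot touching nothing.
It also fails if it takes over 48 s, if anything falls off the work surface, if the arm or the gripper's body presses on something with over 40 N, if the wrist force passes 120 N, or if a joint passes its speed limit or range.

## Robot

A 6-joint arm with a two-finger parallel gripper is mounted at the origin on the work surface. World frame = base frame: x ahead of the robot, y to its left, z up, the work surface at z = 0. Lengths are in m, angles in degrees, forces in N, time in s.
With the tool pointing down it reaches from about 0.4 to 0.825 m from the base axis. Payload 7 kg.
Tool frame: the origin (TCP) lies midway between the tips of the shut fingers; the grasp point (between the pads) lies r.grip_depth behind it (r.grip_depth is the distance from the TCP to the grasp point, in m); z points along the fingers, y is the line along which they close (so a half turn about z gives the same grasp; the last joint's range is limited). The gripper opens to 88 mm and grips with 3 to 60 N. Pads are 19 mm wide; open, the fingers measure 130 mm over their backs; the gripper's body (78 mm by 193 mm) begins 47 mm behind the grasp point.
Start: joints at [89.674, 20.546, 0.682, 0, -70.136, -16.507], TCP at [0.195, 0.646, 0.227] pointing down, gripper open.
Joint ranges: [-176.03, 176.03], [-82.01, 121.73], [-58.28, 71.71], [-173.87, 95.51], [-174.79, -0.11], [-173.66, 173.66]. Speed limits (degrees/s): [136.94, 136.94, 172.46, 180, 180, 180].

## Interface

Orientations are given as [roll, pitch, yaw] about the fixed x, y, z axes, in that order (R = Rz(yaw) Ry(pitch) Rx(roll)).
In Python, from plant import r, cam, job gives the robot as it stands (r), with the cameras (cam) and the job (job).
- The arm moves only by the tool drive_effector, called after "Emit:" by a JSON object that holds its "fn" and its "kwargs". Schema: {"type":"object","properties":{"offsets":{"type":"array","items":{"type":"array","items":{"type":"number"},"minItems":6,"maxItems":6},"minItems":1,"maxItems":12},"jaw":{"type":"number"},"grip_n":{"type":"number"},"only":{"type":"string"},"quiet":{"type":"boolean"},"lines":{"type":"string"}},"required":["offsets"],"additionalProperties":false}. offsets is a list of rows, 1 to 12 of them, each of 6 numbers: dx, dy, dz in parts of the range, where 1.0 means 80 cm, then a rotation vector rx, ry, rz in fractions of the full range, 1 being 120 degrees; each row is the pose to reach, as a shift and turn from the pose commanded when the call began, along the tool's axes at that moment; what a row does not reach only later rows make up. A row lasts 1/12 s, in which the tool goes at most 0.0417 m and 7.16 degrees, less where a joint would pass 70% of its speed; a pose out of reach is approached as far as the arm can. jaw is the finger opening in m, set as the call begins (left out keeps the last). The fingers move at their own pace and stop on an object; grip_n is the grip in N (left out, the last holds). Time passes only in rows, so rows that do not move let the fingers close. The tool returns the time, the measured TCP pose, the force, the opening and the grip force at its end. only (a regular expression) keeps the lines of the reply that match it, lines (a string "A,B") keeps lines A to B, and quiet returns only ok. Input that does not fit is refused with a message, and nothing moves.
- r.get_state(): the state, without advancing time (a new reading comes with each control period).
- cam.capture(name): name is "scene" or "top"; returns a dict with "frame" (480x640x3 uint8, red, green, blue), "z_map" (480x640 float32, m along the optical axis (not along the pixel's ray), 0 where there is no reading), "fx", "fy", "cx", "cy" (pixels), "cam_to_world" (4x4, takes a point from camera to world coordinates). Camera axes: x right, y down, z forward; pixel columns grow to the right and rows downward; lengths in m; the calibration is good to about 2 mm. A picture is of the moment at which its call begins.
- job.close_job(): hands the job in; it is judged then, once.
The state is a dict: "time_s": time; "joints": joint angles; "qd": joint speeds; "joint_torque": joint torques, N m; "tcp_pos": TCP position; "eef_rot": TCP orientation; "contact_force": force on the tool from outside, world axes, zero at the start; "moment": the same for the moment, N m; "gripper_width": finger opening in m; "gripper_force": force on a finger pad.
Only numpy, scipy, OpenCV 4.12 (cv2) and the standard library are available. Lean on these libraries where they do the work, as an engineer would, in place of code of your own. Each camera call takes 0.05 s, during which the arm holds its last target. There are 200 camera calls.

## Working session

There is one attempt and no reset: what is moved stays moved. The work goes in short steps, Python scripts to look and compute and a tool call to move; the robot and the scene stay as the last step left them, time stands still between calls to the robot, and variables do not carry over. Pictures are saved under pics/ and viewed, at most 10 in all, crops included, and the job is handed in when it is done.

```bash
ls; mkdir -p pics
```

Run:
```python
from plant import r, cam, job
import cv2,numpy as np,pickle
d={}
for n in("top","scene"):
    c=cam.capture(n);d[n]=c;cv2.imwrite(f"pics/{n}0.png",c["frame"][:,:,::-1]);print(n,c["fx"],c["cx"],c["cy"],np.round(c["cam_to_world"],3).tolist())
pickle.dump(d,open("c0.pkl","wb"))
s=r.get_state();print({k:np.round(v,3).tolist() for k,v in s.items()},r.grip_depth)
```

```text
pics
plant.py
top 485.4484051433919 321.1421745269367 242.48735473266717 [[-0.002, -0.992, 0.125, 0.338], [-1.0, 0.003, 0.004, 0.037], [-0.004, -0.125, -0.992, 1.49], [0.0, 0.0, 0.0, 1.0]]
scene 568.4905324755939 323.4742953298586 234.17286770409657 [[-0.865, 0.349, -0.36, 1.008], [0.502, 0.604, -0.62, 0.85], [0.001, -0.717, -0.697, 1.008], [0.0, 0.0, 0.0, 1.0]]
{'time_s': 0.1, 'joints': [89.675, 20.588, 0.64, -0.017, -70.137, -16.507], 'qd': [-0.046, -0.119, 0.205, 0.132, 0.009, 0.006], 'joint_torque': [-0.001, -58.416, 29.375, 7.016, 0.01, -0.0], 'tcp_pos': [0.195, 0.646, 0.226], 'eef_rot': [179.914, -0.009, -16.838], 'contact_force': [0.11, -0.394, 0.262], 'moment': [0.004, 0.014, 0.007], 'gripper_force': 0.0, 'gripper_width': 0.088} 0.0188
```

View pics/top0.png

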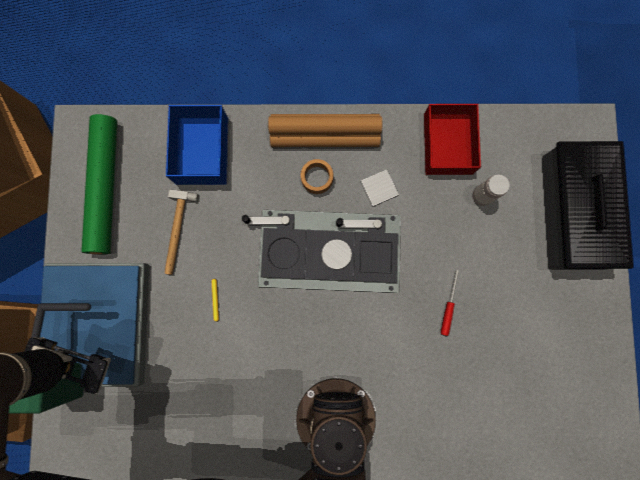

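View pics/scene0.png

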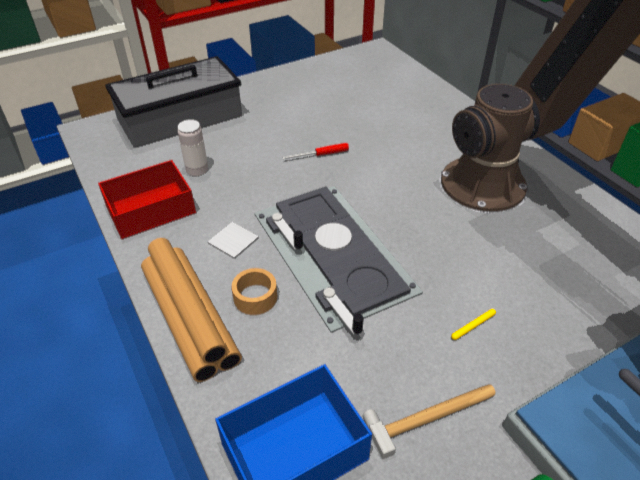

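Top view: round pocket at (284,253), disc at (337,254), square pocket at (376,257); round arm's pivot about (286,219), knob about (247,219). The square die's knob is near (340,223), at mid-bed. Scene view agrees: round knob (358,323), square knob (298,240).

Create h.py:
```python
import cv2,numpy as np
def ray(c,u,v,z):
    T=c["cam_to_world"];d=T[:3,:3]@np.array([(u-c["cx"])/c["fx"],(v-c["cy"])/c["fy"],1]);o=T[:3,3]
    return o+d*(z-o[2])/d[2]
def disc(c,z=.032,roi=None,thr=150):
    g=c["frame"].min(2).astype(np.uint8);m=(g>thr).astype(np.uint8)
    if roi:
        k=np.zeros_like(m);x0,y0,x1,y1=roi;k[y0:y1,x0:x1]=1;m=m*k
    cs,_=cv2.findContours(m,0,1);a=max(cs,key=cv2.contourArea)
    P=np.array([ray(c,u,v,z)[:2] for u,v in a[:,0]],np.float32)
    (x,y),rad=cv2.minEnclosingCircle(P);M=cv2.moments(a)
    return ray(c,M["m10"]/M["m00"],M["m01"]/M["m00"],z),rad
```

Run:
```python
from h import *
import pickle
d=pickle.load(open("c0.pkl","rb"));t=d["top"];s=d["scene"]
print("disc",disc(t,roi=(315,235,360,275)),disc(s,roi=(308,218,358,252)))
# deck mask
for n,c,roi in(("top",t,(255,205,405,300)),("scene",s,(250,180,425,330))):
    f=c["frame"].astype(int);x0,y0,x1,y1=roi
    m=np.zeros(f.shape[:2],np.uint8);m[y0:y1,x0:x1]=(f.max(2)<90)[y0:y1,x0:x1]
    m=cv2.morphologyEx(m,cv2.MORPH_OPEN,np.ones((9,9)))
    cs,_=cv2.findContours(m,0,1);a=cv2.convexHull(max(cs,key=cv2.contourArea))
    P=np.array([ray(c,u,v,.024)[:2] for u,v in a[:,0]],np.float32)
    R=cv2.minAreaRect(P);print(n,R,cv2.boxPoints(R).tolist())
    cv2.imwrite(f"pics/{n}crop.png",cv2.resize(c["frame"][y0:y1,x0:x1,::-1],None,fx=4.5,fy=4.5 if n=="top" else 3.8)[:600,:800])
```

```text
disc (array([ 0.48691589, -0.00283503,  0.032     ]), 0.0441187284886837) (array([ 0.48585529, -0.00274375,  0.032     ]), 0.04586399719119072)
top ((0.49078428745269775, 0.01786811649799347), (0.4103896915912628, 0.16793502867221832), 87.48767852783203) [[0.3979029357433319, -0.18344885110855103], [0.5656765103340149, -0.19081014394760132], [0.5836656093597412, 0.21918508410453796], [0.4158920645713806, 0.22654637694358826]]
scene ((0.5723888874053955, 0.24594326317310333), (0.035192959010601044, 0.019454997032880783), 57.76594543457031) [[0.554775059223175, 0.23624727129936218], [0.5712315440177917, 0.22587037086486816], [0.590002715587616, 0.2556392550468445], [0.5735462307929993, 0.2660161554813385]]
```

View pics/topcrop.png

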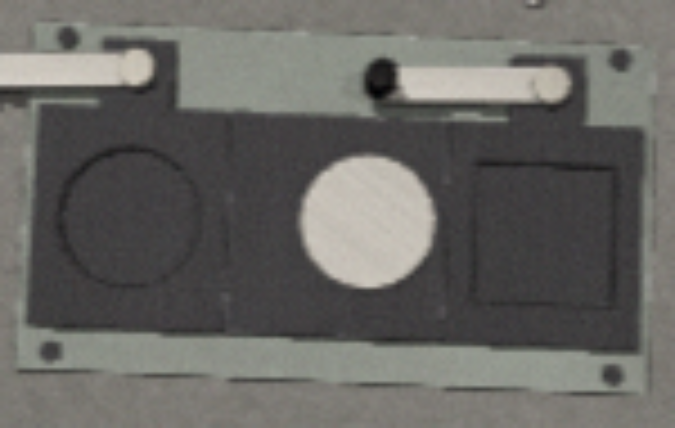

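View pics/scenecrop.png

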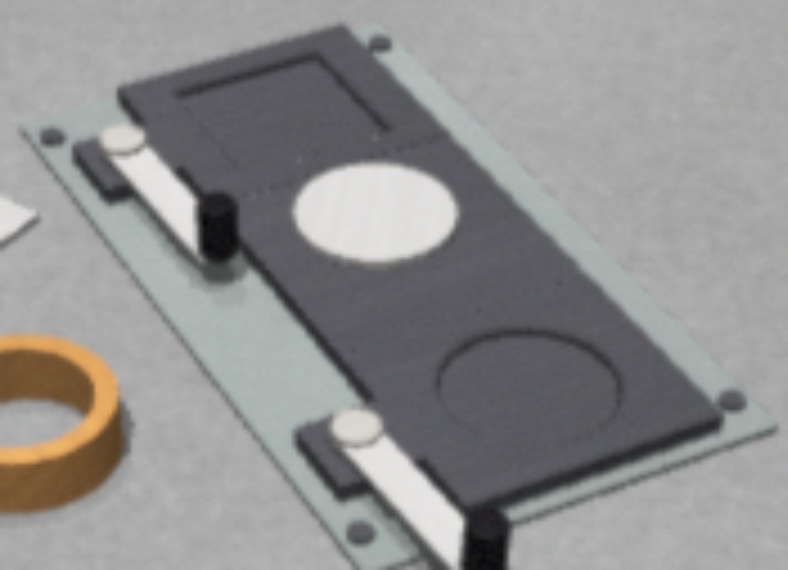

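The crops show the bed turned a few degrees, the round pocket's mouth centred at about crop (130,217) in the top view and (529,387) in the scene view, and both arms roughly parallel to the bed. I'll combine these picks with the deck's corners.

Run:
```python
from h import *
import pickle
d=pickle.load(open("c0.pkl","rb"));t=d["top"];s=d["scene"]
T=lambda u,v,z:ray(t,255+u/4.5-.4,205+v/4.5-.4,z)[:2]
S=lambda u,v,z:ray(s,250+u/4.5-.4,180+v/3.8-.4,z)[:2]
pr=lambda *a:print(a[0],*[np.round(x,4) for x in a[1:]])
pr("pocket",T(130.5,217.5,.024),S(529,387,.024))
pr("sqpocket",T(545,234,.024))
c=[T(38,105,.024),T(643,128,.024),T(637,352,.024),T(28,325,.024)]
pr("deck centre",np.mean(c,0),"L",c[0]-c[1],c[3]-c[2],"W",c[0]-c[3],c[1]-c[2])
pr("pivot",T(135,68,.04),S(355,425,.04))
pr("sqpivot",T(552,85,.04),S(122,138,.04))
pr("sq knob top",T(381,77,.078),S(218,203,.078))
# round knob top in full pics (black)
for n,cc,roi in(("top",t,(238,208,256,230)),("scene",s,(345,308,368,338))):
    x0,y0,x1,y1=roi;g=cc["frame"][y0:y1,x0:x1].max(2);v,u=np.where(g<45);print(n,u.min()+x0,u.max()+x0,v.min()+y0,v.max()+y0)
    pr("  centre mid",ray(cc,u.mean()+x0,v.mean()+y0,.0565))
# fit line/circle by darkest pocket rim in top
f=t["frame"][235:272,265:305].max(2).astype(np.uint8)
m=(f<np.median(f)-15).astype(np.uint8);v,u=np.where(m>0)
P=np.array([ray(t,a+265,b+235,.024)[:2] for a,b in zip(u,v)]);A=np.c_[2*P,np.ones(len(P))]
x=np.linalg.lstsq(A,(P**2).sum(1),rcond=None)[0];pr("circ",x[:2],np.sqrt(x[2]+x[0]**2+x[1]**2),len(P))
```

```text
pocket [0.4908 0.1569] [0.4909 0.1591]
sqpocket [ 0.4789 -0.1225]Traceback (most recent call last):
  File "<stdin>", line 10, in <module>
  File "<stdin>", line 6, in <lambda>
    return _wrapfunc(a, 'round', decimals=decimals, out=out)
    return _wrapit(obj, method, *args, **kwds)
    result = getattr(arr, method)(*args, **kwds)
numpy._core._exceptions._UFuncNoLoopError: ufunc 'multiply' did not contain a loop with signature matching types (dtype('<U1'), dtype('float64')) -> None
```

Run:
```python
from h import *
import pickle
d=pickle.load(open("c0.pkl","rb"));t=d["top"];s=d["scene"]
T=lambda u,v,z:ray(t,255+u/4.5-.4,205+v/4.5-.4,z)[:2]
S=lambda u,v,z:ray(s,250+u/4.5-.4,180+v/3.8-.4,z)[:2]
pr=lambda *a:print(a[0],*[np.round(x,4) for x in a[1:]])
c=[T(38,105,.024),T(643,128,.024),T(637,352,.024),T(28,325,.024)]
pr("deck centre",np.mean(c,0),c[0]-c[1],c[3]-c[2],c[0]-c[3],c[1]-c[2])
pr("pivot",T(135,68,.04),S(355,425,.04))
pr("sqpivot",T(552,85,.04),S(122,138,.04))
pr("sq knob top",T(381,77,.078),S(218,203,.078))
for n,cc,roi in(("top",t,(238,208,256,230)),("scene",s,(345,308,368,338))):
    x0,y0,x1,y1=roi;g=cc["frame"][y0:y1,x0:x1].max(2);v,u=np.where(g<45);print(n,u.min()+x0,u.max()+x0,v.min()+y0,v.max()+y0)
    pr("  centre mid",ray(cc,u.mean()+x0,v.mean()+y0,.0565))
f=t["frame"][235:272,265:305].max(2).astype(np.uint8)
m=(f<np.median(f)-15).astype(np.uint8);v,u=np.where(m>0)
P=np.array([ray(t,a+265,b+235,.024)[:2] for a,b in zip(u,v)]);A=np.c_[2*P,np.ones(len(P))]
x=np.linalg.lstsq(A,(P**2).sum(1),rcond=None)[0];pr("circ",x[:2],np.sqrt(x[2]+x[0]**2+x[1]**2),len(P))
```

```text
deck centre [0.4842 0.0182] [0.0169 0.4104] [0.019  0.4079] [ 0.1493 -0.0048] [ 0.1514 -0.0073]
pivot [0.5903 0.1534] [0.5894 0.152 ]
sqpivot [ 0.5779 -0.1271] [ 0.577  -0.1271]
sq knob top [ 0.5772 -0.0109] [ 0.5773 -0.0103]
top 242 255 215 225
  centre mid [0.5888 0.2675 0.0565]
scene 353 365 309 333
  centre mid [0.5878 0.2671 0.0565]
circ [0.4911 0.1577] 0.0467 79
```

Create go.py:
```python
import sys,numpy as np
from scipy.spatial.transform import Rotation as R
from plant import r, cam, job
x,y,z,yaw=map(float,sys.argv[1:5]);s=r.get_state()
A=R.from_euler("xyz",s["eef_rot"],degrees=True);B=R.from_euler("xyz",[180,0,yaw],degrees=True)
print(s["time_s"],np.round(s["tcp_pos"],4),np.round(s["eef_rot"],2),"->",np.round(A.inv().apply(np.array([x,y,z])-s["tcp_pos"]),4),np.round((A.inv()*B).as_rotvec(degrees=True),2))
```

```bash
python3 go.py .485 -.065 .12 -91.6
```

```text
0.1 [0.1954 0.6457 0.2257] [ 1.7991e+02 -1.0000e-02 -1.6840e+01] -> [0.4831 0.5961 0.1067] [ 7.000e-02 -6.000e-02  7.476e+01]
```

The manual's scale: shifts go in shares of 80 cm and turns go in shares of 120 degrees. Converting my numbers, 0.596 m / 0.8 = 0.745, 0.12 m / 0.8 = 0.15, 74.76 degrees / 120 = 0.623.

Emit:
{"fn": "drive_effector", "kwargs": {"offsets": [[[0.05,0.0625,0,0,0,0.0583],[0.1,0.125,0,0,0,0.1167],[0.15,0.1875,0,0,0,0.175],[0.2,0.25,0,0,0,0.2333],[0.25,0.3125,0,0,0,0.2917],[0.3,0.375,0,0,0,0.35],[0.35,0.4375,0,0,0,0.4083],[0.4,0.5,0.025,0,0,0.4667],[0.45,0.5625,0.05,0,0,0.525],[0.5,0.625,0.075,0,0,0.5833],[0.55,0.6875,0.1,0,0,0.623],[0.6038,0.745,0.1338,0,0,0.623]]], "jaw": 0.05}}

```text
refused: offsets[0]: the value is too long (schema: maxItems 6). Nothing was moved.
```

I used the wrong layout. The manual says a list of rows, each a list of 6 numbers; once more.

Emit:
{"fn": "drive_effector", "kwargs": {"offsets": [[0.05,0.0625,0,0,0,0.0583],[0.1,0.125,0,0,0,0.1167],[0.15,0.1875,0,0,0,0.175],[0.2,0.25,0,0,0,0.2333],[0.25,0.3125,0,0,0,0.2917],[0.3,0.375,0,0,0,0.35],[0.35,0.4375,0,0,0,0.4083],[0.4,0.5,0.025,0,0,0.4667],[0.45,0.5625,0.05,0,0,0.525],[0.5,0.625,0.075,0,0,0.5833],[0.55,0.6875,0.1,0,0,0.623],[0.6038,0.745,0.1338,0,0,0.623]], "jaw": 0.05}}

```text
time_s: 1.1
tcp_pos: [0.3807, 0.1836, 0.1898]
eef_rot: [-180.0, 0.1, -91.9]
contact_force: [1.2, 0.9, 0.2]
gripper_width: 0.05
gripper_force: 0.0
```

```bash
python3 go.py .485 -.065 .06 -91.6
```

```text
1.1 [0.3807 0.1836 0.1898] [-1.7996e+02  7.0000e-02 -9.1870e+01] -> [ 0.2452 -0.1123  0.1296] [-0.04  0.07 -0.27]
```

In the tool's units: 0.22 m / 0.8 = 0.275, 0.2 m / 0.8 = 0.25.

Emit:
{"fn": "drive_effector", "kwargs": {"offsets": [[0.0375,-0.0175,0.0125,0,0,0],[0.075,-0.0375,0.025,0,0,0],[0.1125,-0.0563,0.0375,0,0,0],[0.15,-0.075,0.05,0,0,0],[0.1875,-0.0875,0.0625,0,0,0],[0.225,-0.1,0.075,0,0,0],[0.25,-0.1188,0.0875,0,0,0],[0.275,-0.1313,0.1,0,0,0],[0.275,-0.1313,0.1,0,0,0],[0.275,-0.1313,0.1,0,0,0],[0.275,-0.1313,0.1,0,0,0]]}}

```text
time_s: 2.02
tcp_pos: [0.4792, -0.0373, 0.1096]
eef_rot: [180.0, -0.0, -91.6]
contact_force: [-0.4, 0.2, -0.3]
gripper_width: 0.05
gripper_force: 0.0
```

```bash
python3 go.py .485 -.065 .027 -91.6
```

```text
2.0167 [ 0.4792 -0.0373  0.1096] [ 1.7997e+02 -1.0000e-02 -9.1630e+01] -> [ 0.0275 -0.0067  0.0826] [ 0.03 -0.01 -0.03]
```

In the tool's units: 0.082 m / 0.8 = 0.1025, 0.075 m / 0.8 = 0.0938.

Emit:
{"fn": "drive_effector", "kwargs": {"offsets": [[0.0338,-0.0088,0,0,0,0],[0.0338,-0.0088,0.0375,0,0,0],[0.0338,-0.0088,0.075,0,0,0],[0.0338,-0.0088,0.0938,0,0,0],[0.0338,-0.0088,0.1025,0,0,0],[0.0338,-0.0088,0.1025,0,0,0],[0.0338,-0.0088,0.1025,0,0,0]]}}

```text
time_s: 2.6
tcp_pos: [0.4862, -0.0638, 0.0285]
eef_rot: [-180.0, -0.0, -91.5]
contact_force: [0.2, -0.4, 0.5]
gripper_width: 0.0501
gripper_force: 0.0
```

Run:
```python
from plant import r, cam, job
from h import *
c=cam.capture("scene");cv2.imwrite("pics/s1.png",cv2.resize(c["frame"][150:350,220:450,::-1],None,fx=3.4,fy=3))
```

```bash
python3 go.py .485 -.065 .027 -91.6
```

```text
2.65 [ 0.4866 -0.0638  0.0289] [-1.7989e+02  2.0000e-02 -9.1520e+01] -> [0.0012 0.0016 0.0019] [-0.11  0.02  0.08]
```

View pics/s1.png

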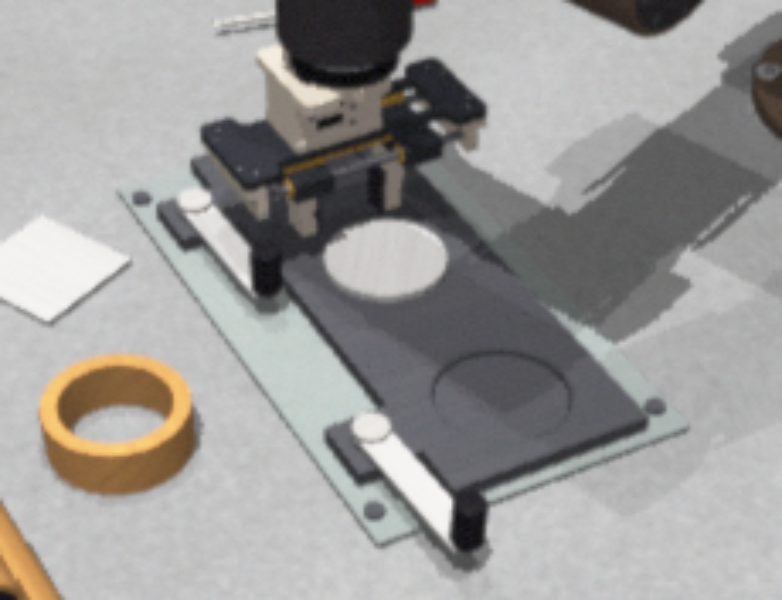

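The fingers straddle the disc's rear edge (crop (385,240)), clear of the square knob (crop (265,265)). I'll push to just short of the pocket.

In the tool's units: -0.138 m / 0.8 = -0.1725, 0.0015 m / 0.8 = 0.0019.

Emit:
{"fn": "drive_effector", "kwargs": {"offsets": [[-0.0075,0.0006,0.0013,0,0,0],[-0.02,0.0013,0.0019,0,0,0],[-0.035,0.0013,0.0019,0,0,0],[-0.0513,0.0013,0.0019,0,0,0],[-0.0675,0.0013,0.0019,0,0,0],[-0.0838,0.0013,0.0019,0,0,0],[-0.1,0.0013,0.0019,0,0,0],[-0.1163,0.0013,0.0019,0,0,0],[-0.1325,0.0013,0.0019,0,0,0],[-0.1488,0.0013,0.0019,0,0,0],[-0.1625,0.0013,0.0019,0,0,0],[-0.1725,0.0013,0.0019,0,0,0]]}}

```text
time_s: 3.65
tcp_pos: [0.4888, 0.075, 0.0267]
eef_rot: [-180.0, 0.0, -91.5]
contact_force: [0.6, -2.5, 1.7]
gripper_width: 0.0503
gripper_force: 1.1
```

Emit:
{"fn": "drive_effector", "kwargs": {"offsets": [[-0.0075,0,0,0,0,0],[-0.0138,0,0,0,0,0],[-0.0175,0,0,0,0,0],[-0.0188,0,0,0,0,0],[-0.0188,0,0,0,0,0],[-0.0188,0,0,0,0,0]]}}

```text
time_s: 4.15
tcp_pos: [0.4889, 0.0883, 0.0261]
eef_rot: [180.0, 0.0, -91.6]
contact_force: [0.2, -1.1, 0.4]
gripper_width: 0.0503
gripper_force: 0.1
```

Run:
```python
from plant import r, cam, job
from h import *
c=cam.capture("scene");cv2.imwrite("pics/s2.png",cv2.resize(c["frame"][180:340,250:430,::-1],None,fx=4,fy=3.7))
d=cam.capture("top");cv2.imwrite("pics/t2.png",cv2.resize(d["frame"][205:300,235:405,::-1],None,fx=4.5,fy=4.5))
print(disc(c,roi=(320,240,395,310)))
```

```bash
python3 go.py .490 .111 .027 -91.6
```

```text
(array([0.48970499, 0.14331995, 0.032     ]), 0.04494640231132507)
4.25 [0.489  0.0883 0.0261] [ 1.800e+02  1.000e-02 -9.162e+01] -> [-0.0228 -0.0004 -0.0009] [ 0.    0.01 -0.02]
```

View pics/s2.png

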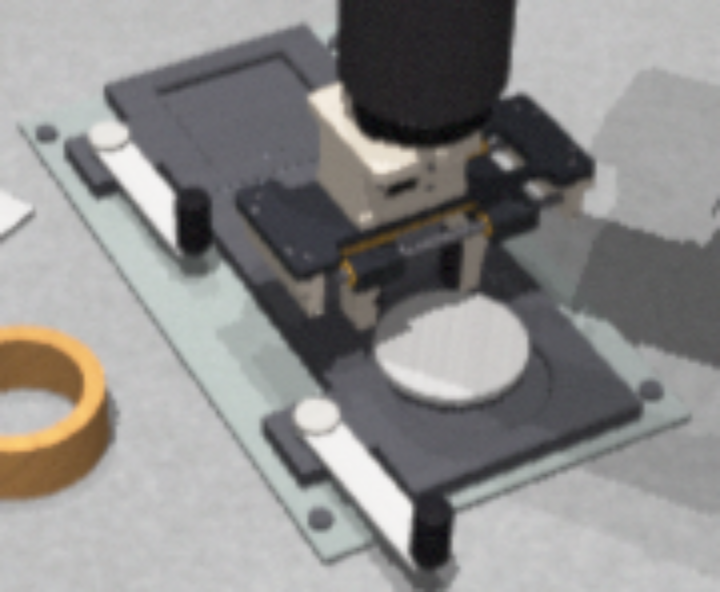

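The disc rests mid-way over the pocket's near rim (crop disc centre about (452,347), pocket rim beyond to (550,385)), aligned sideways. I'll finish the push slowly.

In the tool's units: -0.0245 m / 0.8 = -0.0306, -0.0005 m / 0.8 = -0.0006.

Emit:
{"fn": "drive_effector", "kwargs": {"offsets": [[-0.005,-0.0006,0,0,0,0],[-0.01,-0.0006,0,0,0,0],[-0.015,-0.0006,0,0,0,0],[-0.02,-0.0006,0,0,0,0],[-0.0238,-0.0006,0,0,0,0],[-0.0263,-0.0006,0,0,0,0],[-0.0288,-0.0006,0,0,0,0],[-0.0306,-0.0006,0,0,0,0],[-0.0306,-0.0006,0,0,0,0],[-0.0306,-0.0006,0,0,0,0]]}}

```text
time_s: 5.08
tcp_pos: [0.4902, 0.113, 0.0262]
eef_rot: [-180.0, 0.0, -91.6]
contact_force: [0.1, 0.4, -0.0]
gripper_width: 0.0495
gripper_force: 0.0
```

Run:
```python
from plant import r, cam, job
from h import *
c=cam.capture("scene");cv2.imwrite("pics/s3.png",cv2.resize(c["frame"][180:340,250:430,::-1],None,fx=4,fy=3.7))
```

```bash
python3 go.py .490 .111 .027 -91.6
```

```text
5.1333 [0.4901 0.1129 0.0262] [180.    -0.   -91.59] -> [ 0.0019  0.0001 -0.0008] [ 0.   -0.    0.01]
```

View pics/s3.png

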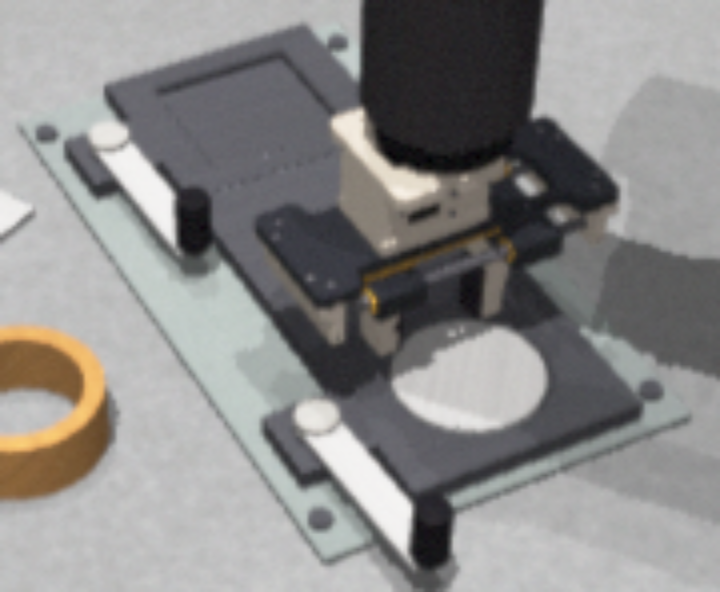

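The disc (crop (470,375)) appears to be down in the pocket with even edges, and the contact force is zero. I'll lift away, check flushness by depth, and move over the knob.

In the tool's units: -0.151 m / 0.8 = -0.1888, -0.15 m / 0.8 = -0.1875, -3 degrees / 120 = -0.025.

Emit:
{"fn": "drive_effector", "kwargs": {"offsets": [[0,0,-0.0375,0,0,0],[0,0,-0.0875,0,0,0],[0,0,-0.125,0,0,0],[-0.0375,-0.025,-0.125,0,0,0],[-0.075,-0.05,-0.125,0,0,0],[-0.1125,-0.075,-0.125,0,0,0],[-0.15,-0.1,-0.125,0,0,-0.025],[-0.1875,-0.125,-0.125,0,0,-0.025],[-0.1888,-0.1275,-0.125,0,0,-0.025],[-0.1888,-0.1275,-0.125,0,0,-0.025],[-0.1888,-0.1275,-0.125,0,0,-0.025]], "jaw": 0.034}}

```text
time_s: 6.05
tcp_pos: [0.5957, 0.2605, 0.1254]
eef_rot: [179.9, -0.0, -88.6]
contact_force: [0.4, -0.1, 0.2]
gripper_width: 0.034
gripper_force: 0.0
```

Run:
```python
from plant import r, cam, job
from h import *
f=lambda c:np.indices((480,640))[::-1]
for n in("scene","top"):
    c=cam.capture(n);z=c["z_map"];u,v=f(c)
    p=np.stack([(u-c["cx"])/c["fx"]*z,(v-c["cy"])/c["fy"]*z,z,np.ones_like(z)],-1)@c["cam_to_world"].T
    ok=z>0;rr=np.hypot(p[...,0]-.491,p[...,1]-.158)
    for nm,m in(("disc",ok&(rr<.04)&(p[...,2]<.06)),("ring",ok&(rr>.05)&(rr<.058)&(p[...,2]<.06))):
        q=p[m][:,:3]
        if len(q)<10: print(n,nm,len(q));continue
        A=np.c_[q[:,0]-.491,q[:,1]-.158,np.ones(len(q))];k=np.linalg.lstsq(A,q[:,2],rcond=None)[0]
        print(n,nm,len(q),np.round(k,4),np.median(q[:,2]).round(4))
    if n=="top": print(disc(c,.024,(262,232,306,274),110))
    else:cv2.imwrite("pics/s4.png",cv2.resize(c["frame"][180:340,250:430,::-1],None,fx=4,fy=3.7))
```

```bash
python3 go.py .588 .267 .045 -88.7
```

```text
scene disc 100 [0.014  0.0249 0.0221] 0.0224
scene ring 142 [ 0.0006 -0.0173  0.023 ] 0.0222
top disc 542 [ 0.0034 -0.0127  0.0242] 0.0241
top ring 283 [-0.0011 -0.012   0.0243] 0.0242
(array([0.49196217, 0.15582217, 0.024     ]), 0.04448012635111809)
6.15 [0.5956 0.26   0.1262] [ 1.7996e+02 -2.0000e-02 -8.8630e+01] -> [-0.0072  0.0074  0.0812] [ 0.04 -0.02  0.07]
```

View pics/s4.png

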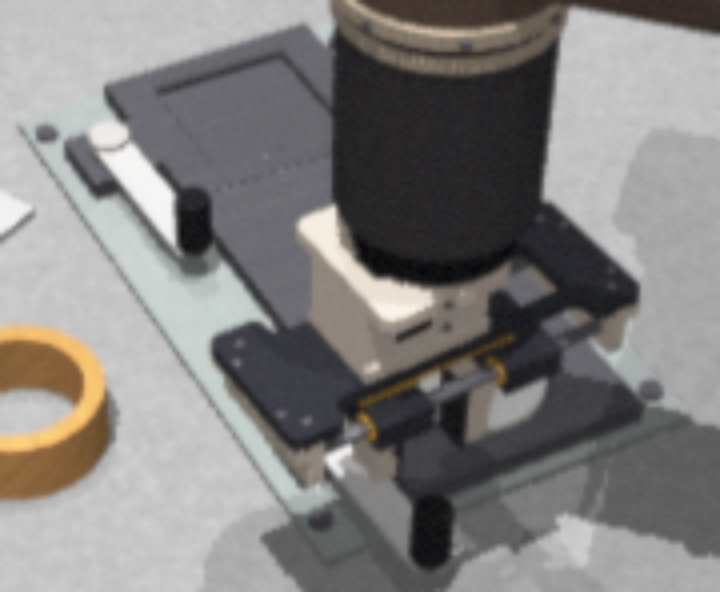

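Depth confirms it: disc top 0.0241 m against the ring's 0.0242, with the same slope, so it is flush. The picture shows the gripper between the camera and the die, with the knob (crop (432,530)) still untouched. Next I lower the fingers around the knob.

In the tool's units: 0.08 m / 0.8 = 0.1, 0.075 m / 0.8 = 0.0938.

Emit:
{"fn": "drive_effector", "kwargs": {"offsets": [[-0.0088,0.0094,0,0,0,0],[-0.0088,0.0094,0,0,0,0],[-0.0088,0.0094,0.025,0,0,0],[-0.0088,0.0094,0.05,0,0,0],[-0.0088,0.0094,0.075,0,0,0],[-0.0088,0.0094,0.0938,0,0,0],[-0.0088,0.0094,0.1,0,0,0],[-0.0088,0.0094,0.1,0,0,0],[-0.0088,0.0094,0.1,0,0,0]]}}

```text
time_s: 6.9
tcp_pos: [0.5889, 0.2679, 0.047]
eef_rot: [-180.0, 0.0, -88.6]
contact_force: [0.2, 0.3, 0.2]
gripper_width: 0.0339
gripper_force: 0.0
```

```bash
python3 go.py .588 .267 .045 -88.7
```

```text
6.9 [0.5889 0.2679 0.047 ] [-1.7996e+02  1.0000e-02 -8.8580e+01] -> [0.0009 0.0009 0.002 ] [-0.04  0.01  0.12]
```

In the tool's units: 0.0739 m / 0.8 = 0.0924, 0.0676 m / 0.8 = 0.0845, -40 degrees / 120 = -0.3333.

Emit:
{"fn": "drive_effector", "kwargs": {"offsets": [[0.0004,0.01,0,0,0,-0.0333],[0.0014,0.02,0,0,0,-0.0667],[0.0031,0.0299,0,0,0,-0.1],[0.0056,0.0396,0,0,0,-0.1333],[0.0086,0.0491,0,0,0,-0.1667],[0.0124,0.0585,0,0,0,-0.2],[0.0169,0.0675,0,0,0,-0.2333],[0.0219,0.0761,0,0,0,-0.2667],[0.0275,0.0845,0,0,0,-0.3],[0.0336,0.0924,0,0,0,-0.3333],[0.0336,0.0924,0,0,0,-0.3333],[0.0336,0.0924,0,0,0,-0.3333]]}}

```text
time_s: 7.9
tcp_pos: [0.516, 0.2397, 0.0477]
eef_rot: [-179.9, -0.0, -48.7]
contact_force: [-0.0, 0.5, 0.1]
gripper_width: 0.0344
gripper_force: 0.0
```

```bash
python3 go.py .5148 .2404 .045 -48.6
```

```text
7.9 [0.516  0.2397 0.0477] [-179.86   -0.    -48.7 ] -> [-0.0014  0.0004  0.0027] [-0.14 -0.01 -0.1 ]
```

In the tool's units: 0.0799 m / 0.8 = 0.0999, 0.0739 m / 0.8 = 0.0924, -44 degrees / 120 = -0.3667.

Emit:
{"fn": "drive_effector", "kwargs": {"offsets": [[0.0004,0.01,0,0,0,-0.0333],[0.0014,0.02,0,0,0,-0.0667],[0.0031,0.0299,0,0,0,-0.1],[0.0056,0.0396,0,0,0,-0.1333],[0.0086,0.0491,0,0,0,-0.1667],[0.0124,0.0585,0,0,0,-0.2],[0.0169,0.0675,0,0,0,-0.2333],[0.0219,0.0761,0,0,0,-0.2667],[0.0275,0.0845,0,0,0,-0.3],[0.0336,0.0924,0,0,0,-0.3333],[0.0404,0.0999,0,0,0,-0.3667],[0.0404,0.0999,0,0,0,-0.3667]]}}

```text
time_s: 8.9
tcp_pos: [0.4772, 0.1616, 0.0468]
eef_rot: [-180.0, -0.0, -4.6]
contact_force: [0.2, -0.1, -0.2]
gripper_width: 0.0339
gripper_force: 0.0
```

Emit:
{"fn": "drive_effector", "kwargs": {"offsets": [[0,0.0025,0,0,0,-0.0083],[0,0.005,0,0,0,-0.0167],[0,0.005,0,0,0,-0.0167]]}}

```text
time_s: 9.15
tcp_pos: [0.4771, 0.1584, 0.0465]
eef_rot: [-180.0, -0.0, -2.6]
contact_force: [1.1, -0.6, 0.8]
gripper_width: 0.0339
gripper_force: 0.3
```

```bash
python3 go.py .4756 .1525 .047 -2.5
```

```text
9.15 [0.4771 0.1584 0.0465] [-1.7997e+02 -4.0000e-02 -2.6100e+00] -> [-0.0012  0.006  -0.0005] [-0.03 -0.04 -0.11]
```

In the tool's units: 0.006 m / 0.8 = 0.0075, 0.004 m / 0.8 = 0.005.

Emit:
{"fn": "drive_effector", "kwargs": {"offsets": [[0,0.0025,0,0,0,0],[0,0.005,0,0,0,0],[0,0.0075,0,0,0,0],[0,0.0075,0,0,0,0],[0,0.0075,0,0,0,0]]}}

```text
time_s: 9.57
tcp_pos: [0.4761, 0.1518, 0.0461]
eef_rot: [180.0, 0.0, -2.6]
contact_force: [-0.6, 0.6, 0.9]
gripper_width: 0.0339
gripper_force: 0.0
```

Emit:
{"fn": "drive_effector", "kwargs": {"offsets": [[0,0.0013,0,0,0,0],[0,0.0025,0,0,0,0],[0,0.0025,0,0,0,0],[0,0.0025,0,0,0,0]]}}

```text
time_s: 9.9
tcp_pos: [0.4761, 0.1509, 0.0461]
eef_rot: [-179.9, -0.0, -2.6]
contact_force: [-3.3, 5.3, -1.2]
gripper_width: 0.0341
gripper_force: 2.8
```

In the tool's units: 0.002 m / 0.8 = 0.0025, 0.001 m / 0.8 = 0.0013.

Emit:
{"fn": "drive_effector", "kwargs": {"offsets": [[0,0.0013,0,0,0,0],[0,0.0025,0,0,0,0],[0,0.0025,0,0,0,0],[0,0.0025,0,0,0,0]]}}

```text
time_s: 10.23
tcp_pos: [0.4762, 0.1507, 0.0461]
eef_rot: [-179.8, -0.1, -2.6]
contact_force: [-7.2, 14.0, -3.4]
gripper_width: 0.0342
gripper_force: 7.3
```

The tool is held while the force climbs to 14 N, so the arm is at its stop. Backing off to centre, then up and away.

In the tool's units: -0.2 m / 0.8 = -0.25, -0.16 m / 0.8 = -0.2.

Emit:
{"fn": "drive_effector", "kwargs": {"offsets": [[0,-0.0063,0,0,0,0],[0,-0.01,0,0,0,0],[0,-0.01,0,0,0,0],[0,-0.01,-0.0375,0,0,0],[0,-0.01,-0.075,0,0,0],[0,-0.01,-0.125,0,0,0],[0,-0.05,-0.15,0,0,0],[0,-0.1,-0.1625,0,0,0],[0,-0.15,-0.1625,0,0,0],[0,-0.2,-0.1625,0,0,0],[0,-0.25,-0.1625,0,0,0],[0,-0.25,-0.1625,0,0,0]]}}

```text
time_s: 11.23
tcp_pos: [0.4858, 0.3532, 0.1757]
eef_rot: [-180.0, -0.1, -2.4]
contact_force: [0.2, 0.2, 0.7]
gripper_width: 0.0338
gripper_force: 0.0
```

Run:
```python
from plant import r, cam, job
from h import *
c=cam.capture("scene");d=cam.capture("top")
cv2.imwrite("pics/f.png",np.hstack([cv2.resize(c["frame"][180:340,250:430,::-1],(400,400)),cv2.resize(d["frame"][200:300,235:405,::-1],(400,400))]))
```

```text
(no output)
```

View pics/f.png

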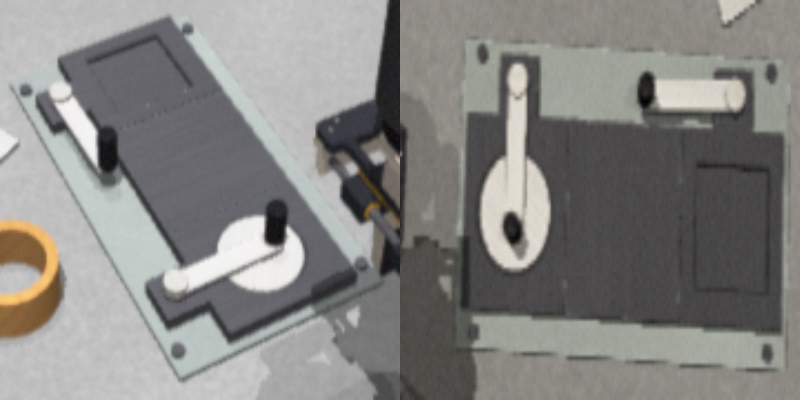

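Final picture: the disc lies flush in the round pocket with the arm across its middle (knob at (275,222) left, (513,228) right). The square arm is unmoved and the robot is clear.

```bash
python3 -c "
from plant import r, cam, job
print(job.close_job())"
```

```text
the job is handed in; nothing more can be done
None
```

The blank lies flush in the round pocket, that die's hold-down arm is shut against its stop, I did not touch the square die's arm or the other things, and the job was handed in at about 11 s.

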